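# Interleave and stack two painted hinges

## Robot

A 6-joint arm with a two-finger parallel gripper is mounted at the origin on the work surface. World frame = base frame: x ahead of the robot, y to its left, z up, the work surface at z = 0. Lengths are in m, angles in rad, forces in N, time in s.
With the tool pointing down it reaches from about 0.275 to 0.75 m from the base axis. Payload 10.2 kg.
Tool frame: the origin (TCP) lies midway between the tips of the shut fingers; the grasp point (between the pads) lies 19 mm behind it; z points along the fingers, y is the line along which they close (so a half turn about z gives the same grasp; the last joint's range is limited). The gripper opens to 85 mm and grips with 20 to 120 N. Pads are 22 mm wide; open, the fingers measure 114 mm over their backs; the gripper's body (76 mm by 85 mm) begins 54 mm behind the grasp point. The pads swing forward as they close: fully open they stand 13 mm farther back than shut.
Start: joints at [-1.335, 0.313, 1.498, -0, 1.331, -0.223], TCP at [0.232, -0.471, 0.231] pointing down, gripper open.
Joint ranges: [-2.94, 2.94], [-0.97, 2.17], [0.19, 2.56], [-1.23, 4.37], [0.02, 3.11], [-2.88, 2.88]. Speed limits (rad/s): [2.39, 2.39, 3.01, 3.14, 3.14, 3.14].

## Interface

Orientations are given as a unit quaternion [w, x, y, z].
In Python, from plant import env, gripper_to, cams, current_clock, current_joints, current_qvel, current_tau, current_eef_pos, current_ee_rot, current_wrist_force, current_wrist_torque, current_finger_gap, current_grip_force gives the robot as it stands. Calls block until the motion is done:
- env.reach(position, orientation): joint-space move of the TCP to a pose.
- env.move_l(position, max_speed=0.15, attitude=None, until_force=None): straight line of the TCP; attitude=None keeps the orientation; max_speed is the mean speed in m/s. With until_force (N) it stops when the force on the tool has changed by that much, and returns True; else False.
- env.movej(angles): joint-space move.
- gripper_to(opening): finger opening in m; the grip force is fixed at half the most; returns when the fingers have stopped.
- env.pause(seconds).
- env.inverse_kinematics(position, orientation): joint angles nearest the present ones, or None.
- cams.grab_frame(name): name is "side" or "top" or "wrist"; returns the picture (384x512x3 uint8, red, green, blue); there is no depth.
- cams.camera_params(name): a dict with "fx", "fy", "cx", "cy" (pixels), "eye" and "rotation" of the camera in the world. Camera axes: x right, y down, z forward; pixel columns grow to the right and rows downward; lengths in m; the calibration is good to about 2 mm. The wrist camera is an equidistant fisheye: a pixel r from the principal point sees the ray r / f radians off the axis. A picture is of the moment at which its call begins: read the wrist's pose just before it. camera_params takes no time and is no camera call; for the wrist camera it gives the pose at the moment of the call.
A pose or a line that the arm cannot do raises env.IKError and nothing moves.
- env.finish_job(): hands the job in; it is judged then, once.
Readings, each from a call of its own:
- current_clock(): time.
- current_joints(): joint angles.
- current_qvel(): joint speeds.
- current_tau(): joint torques, N m.
- current_eef_pos(): TCP position.
- current_ee_rot(): TCP orientation.
- current_wrist_force(): force on the tool from outside, world axes, zero at the start.
- current_wrist_torque(): the same for the moment, N m.
- current_finger_gap(): finger opening in m.
- current_grip_force(): force on a finger pad.
Only numpy, scipy, OpenCV 4.12 (cv2) and the standard library are available. Lean on these libraries where they do the work, as an engineer would, in place of code of your own. Each camera call takes 0.05 s, during which the arm holds its last target. There are 200 camera calls.

## Task

The olive hinges must be stored without their paint sticking together: lay the notched hardboard sheet flat on the hinge that lies on the wide pine board, squarely over it, and then stack the other olive hinge flat on the sheet, lined up with the lower one. Set each down rather than dropping it, and leave the lower hinge where it lies.

Things in the scene. Friction and masses are not known exactly. Their poses are not given: they have to be found in the camera images.
- bottom_hinge: Lower olive parliament hinge opened flat, H-shaped from above, flat-faced, 120 (x) x 90 (y) x 8 mm, 0.35 kg: two leaves 25 mm wide along y, joined by a waist 40 mm wide in y (graspable edges at y = +-20, |x| < 35; open notches beyond). Origin: centre of underside, z up; same after a half turn. Lies loose on a fixed pine board 170 x 130 x 12 mm.
- sheet: Brown hardboard sheet 140 (x) x 100 (y) x 6 mm, 0.07 kg. Notches 50 wide, 30 deep in both long sides leave a waist 40 mm wide in y to grasp (y = +-20, x = 0). Origin: centre of underside, z up; same after a half turn. Starts on a fixed pine block 110 x 30 x 18 mm high under its waist, along x; notches free below. The small plain rectangle is not it.
- top_hinge: Upper olive parliament hinge opened flat, H-shaped from above, flat-faced, 120 (x) x 90 (y) x 8 mm, 0.35 kg: two leaves 25 mm wide along y, joined by a waist 40 mm wide in y (graspable edges at y = +-20, |x| < 35; open notches beyond). Origin: centre of underside, z up; same after a half turn. Starts on a fixed pine block 110 x 30 x 18 mm high under its waist, along x; notches free below.
Mind the look-alikes: they are no part of the job. Leave any blue look-alike of the sheet alone.

How it is judged:
On the way:
1. the hardboard sheet lies flat and released on the lower hinge, centred and lined up (horizontal distance between sheet and bottom_hinge below 0.015 m and z of sheet in the frame of bottom_hinge between 0.005 and 0.011 m and angle between the x axis of sheet and the x axis of bottom_hinge, either way round below 0.2 rad and linear speed of sheet below 0.02 m/s and contact force between the fingers and sheet below 0.1 N and contact force between sheet and bottom_hinge above 0.1 N), for 0.2 s.
At the end, for the whole second after the job is handed in: Released, at rest: sheet flat on the lower hinge (underside 5-11 mm above its underside), other hinge flat on the sheet (11-18 mm, within 0.08 rad of level); both centred on the lower hinge within 15 mm and 0.2 rad (either way round); lower hinge within 20 mm of its start (horizontal distance between each of sheet, top_hinge and bottom_hinge below 0.015 m and z of sheet in the frame of bottom_hinge between 0.005 and 0.011 m and angle between the x axis of each of sheet, top_hinge and the x axis of bottom_hinge, either way round below 0.2 rad and linear speed of each of sheet, top_hinge below 0.02 m/s and z of top_hinge in the frame of bottom_hinge between 0.011 and 0.018 m and angle between top_hinge's own z axis and vertical below 0.08 rad and distance of bottom_hinge from where it was at the start of the episode below 0.02 m); the robot touches nothing.
It fails at once if the sheet or the upper hinge is dropped: out of the fingers and faster than 0.6 m/s (a fall of about 18 mm) ((linear speed of sheet above 0.6 m/s and contact force between the fingers and sheet below 0.05 N) or (linear speed of top_hinge above 0.6 m/s and contact force between the fingers and top_hinge below 0.05 N)).
It also fails if it takes over 61 s, if anything falls off the work surface, if the arm or the gripper's body presses on something with over 40 N, if the wrist force passes 120 N, or if a joint passes its speed limit or range.

## Working session

There is one attempt and no reset: what is moved stays moved. The work goes in short steps, each a Python script; the robot and the scene stay as the last script left them, time stands still between calls to the robot, and variables do not carry over. Pictures are saved under pics/ and viewed, at most 10 in all, crops included, and the job is handed in when it is done.

```bash
ls; mkdir -p pics; python3 - <<'E'
from plant import *
import cv2,numpy as np
for n in("top","side"):
    f=cams.grab_frame(n); cv2.imwrite(f"pics/{n}0.png",f[:,:,::-1]); p=cams.camera_params(n); print(n,p)
E
```

```text
pics
top {'fx': 430.4172073733409, 'fy': 430.4172073733409, 'cx': 259.33468776331756, 'cy': 188.46549323420413, 'eye': array([0.25305642, 0.0186412 , 1.30200005]), 'rotation': array([ 0.05889126, -0.70140015,  0.70764283, -0.06173554])}
side {'fx': 496.8467554916568, 'fy': 496.8467554916568, 'cx': 252.773030413986, 'cy': 185.14766079345983, 'eye': array([-0.01372517,  1.18673841,  0.81777131]), 'rotation': array([ 0.09506224, -0.17684328,  0.8523381 , -0.48291758])}
```

View pics/top0.png

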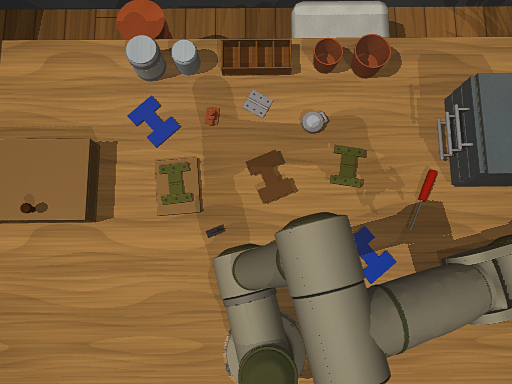

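View pics/side0.png

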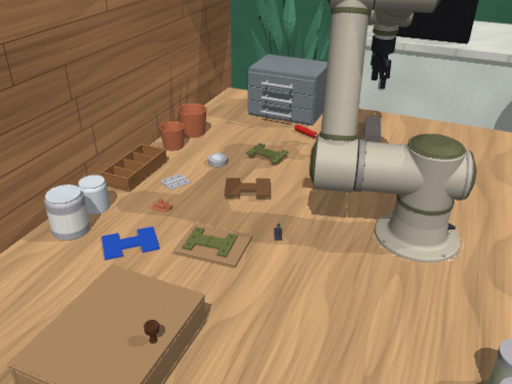

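The top view shows the bottom hinge on its board at about (176,183), the brown sheet at (271,176) and the top hinge at (348,166). There are blue decoys at (154,121) and near (372,255). The side view agrees with this.

```bash
cat > h.py <<'E'
from plant import *
import cv2,numpy as np
from scipy.spatial.transform import Rotation as R
def rays(n,px,p=None):
    p=p or cams.camera_params(n); px=np.atleast_2d(px).astype(float)
    d=np.c_[(px[:,0]-p['cx'])/p['fx'],(px[:,1]-p['cy'])/p['fy']]
    if n=='wrist':
        r=np.linalg.norm(d,axis=1)+1e-9; v=np.c_[d*(np.sin(r)/r)[:,None],np.cos(r)]
    else: v=np.c_[d,np.ones(len(d))]
    return p['eye'],R.from_quat(p['rotation'],scalar_first=True).apply(v)
def onplane(n,px,z,p=None):
    e,v=rays(n,px,p); return (e+v*((z-e[2])/v[:,2])[:,None])[:,:2]
def mask(img,kind):
    h,s,v=cv2.split(cv2.cvtColor(img,cv2.COLOR_RGB2HSV))
    if kind=='olive': m=(h>=27)&(h<=50)&(s>90)&(v<150)&(v>25)
    else: m=(h>=4)&(h<=18)&(s>90)&(v<125)&(v>30)
    return cv2.morphologyEx(m.astype(np.uint8)*255,cv2.MORPH_OPEN,np.ones((2,2)))
def blobs(n,img,kind,z,p=None,amin=.003,amax=.015):
    """contours -> plane at z -> centre, long axis angle, rect size"""
    out=[]
    for c in cv2.findContours(mask(img,kind),cv2.RETR_EXTERNAL,cv2.CHAIN_APPROX_NONE)[0]:
        if len(c)<30: continue
        w=onplane(n,c[:,0,:],z,p).astype(np.float32)
        if not np.isfinite(w).all(): continue
        a=cv2.contourArea(w)
        if not amin<a<amax: continue
        (cx,cy),_,_=r=cv2.minAreaRect(w); b=cv2.boxPoints(r)
        e1,e2=b[1]-b[0],b[2]-b[1]; l1,l2=np.linalg.norm(e1),np.linalg.norm(e2)
        e=e1 if l1>l2 else e2
        out.append(dict(c=np.round([cx,cy],4),yaw=round(float(np.arctan2(e[1],e[0])%np.pi),3),size=np.round([max(l1,l2),min(l1,l2)],4),area=round(a,5),px=c[:,0].mean(0).round()))
    return out
def down(yaw): # tool down; tool x along yaw
    return (R.from_euler('z',yaw)*R.from_euler('x',np.pi)).as_quat(scalar_first=True)
E
python3 - <<'E'
from h import *
print(current_ee_rot(), down(0))
f=cams.grab_frame('top'); hs=cv2.cvtColor(f,cv2.COLOR_RGB2HSV)
print([hs[y,x] for x,y in((176,183),(348,166),(271,176),(275,190),(185,163),(230,180),(320,190))])
for k,z in(('olive',.02),('olive',.026),('brown',.024)):
    print(k,z); [print(b) for b in blobs('top',f,k,z)]
E
```

```text
[-5.81795856e-04  9.73804843e-01  2.27384670e-01 -2.15418118e-05] [6.123234e-17 1.000000e+00 0.000000e+00 0.000000e+00]
[array([ 28, 143,  98], dtype=uint8), array([ 30, 151,  81], dtype=uint8), array([ 14, 178,  93], dtype=uint8), array([ 15, 172,  98], dtype=uint8), array([ 32, 154,  83], dtype=uint8), array([ 16, 160, 137], dtype=uint8), array([ 16, 156, 159], dtype=uint8)]
olive 0.02
{'c': array([-0.0328, -0.0088]), 'yaw': 1.561, 'size': array([0.1606, 0.0936], dtype=float32), 'area': 0.01244, 'px': array([269., 369.])}
{'c': array([0.4901, 0.2648]), 'yaw': 0.117, 'size': array([0.1187, 0.0884], dtype=float32), 'area': 0.00629, 'px': array([176., 184.])}
{'c': array([ 0.5401, -0.258 ]), 'yaw': 2.981, 'size': array([0.1195, 0.088 ], dtype=float32), 'area': 0.00623, 'px': array([348., 167.])}
olive 0.026
{'c': array([-0.0315, -0.0087]), 'yaw': 1.561, 'size': array([0.1598, 0.0932], dtype=float32), 'area': 0.01233, 'px': array([269., 369.])}
{'c': array([0.489 , 0.2636]), 'yaw': 0.117, 'size': array([0.1182, 0.088 ], dtype=float32), 'area': 0.00623, 'px': array([176., 184.])}
{'c': array([ 0.5387, -0.2567]), 'yaw': 2.981, 'size': array([0.1189, 0.0876], dtype=float32), 'area': 0.00617, 'px': array([348., 167.])}
brown 0.024
{'c': array([ 0.1181, -0.0665]), 'yaw': 0.265, 'size': array([0.1361, 0.0439], dtype=float32), 'area': 0.0033, 'px': array([289., 308.])}
{'c': array([ 0.5148, -0.0417]), 'yaw': 0.391, 'size': array([0.1466, 0.146 ], dtype=float32), 'area': 0.0131, 'px': array([275., 175.])}
{'c': array([0.881 , 0.1715]), 'yaw': 3.072, 'size': array([0.0831, 0.0636], dtype=float32), 'area': 0.00365, 'px': array([207.,  62.])}
{'c': array([ 1.0122, -0.4746]), 'yaw': 1.563, 'size': array([0.1253, 0.1054], dtype=float32), 'area': 0.01201, 'px': array([407.,  22.])}
```

Hinge sizes match the specified 120×90: bottom at (0.490, 0.265), yaw 0.117, and top at (0.539, -0.257), yaw -0.161. The sheet mask is merged with its shadow, so I'll take a close look with the wrist camera.

```bash
python3 - <<'E'
from h import *
c=onplane('top',[[271,176]],.024)[0]; print(c)
env.reach([c[0]-.03,c[1],.2],down(.39)); print(current_clock())
p=cams.camera_params('wrist'); f=cams.grab_frame('wrist'); np.save('w1.npy',f)
import pickle; pickle.dump(p,open('w1.pkl','wb'))
cv2.imwrite('pics/w1.png',f[:,:,::-1]); print(current_clock(),current_eef_pos(),p)
for t in (85,100,115):
    for b in blobs('wrist',f,'brown',.024,p): print(b)
    break
E
```

```text
[ 0.51146653 -0.0232101 ]
2.0083
2.0583 [ 0.48153556 -0.02397127  0.20001087] {'fx': 297.3186396354542, 'fy': 297.3186396354542, 'cx': 252.10155611676961, 'cy': 190.57734416678665, 'eye': array([0.55612122, 0.00697406, 0.34286327]), 'rotation': array([ 0.13134605,  0.82057594, -0.549221  , -0.0880888 ])}
{'c': array([ 0.2595, -0.3827]), 'yaw': 0.13, 'size': array([0.1025, 0.0667], dtype=float32), 'area': 0.00379, 'px': array([388., 358.])}
{'c': array([ 0.3164, -0.1246]), 'yaw': 1.773, 'size': array([0.2192, 0.1303], dtype=float32), 'area': 0.01076, 'px': array([282., 309.])}
{'c': array([ 0.5237, -0.1863]), 'yaw': 2.101, 'size': array([0.1424, 0.0552], dtype=float32), 'area': 0.00313, 'px': array([387., 183.])}
{'c': array([ 0.5151, -0.0224]), 'yaw': 0.392, 'size': array([0.1392, 0.1102], dtype=float32), 'area': 0.01162, 'px': array([264., 141.])}
```

View pics/w1.png

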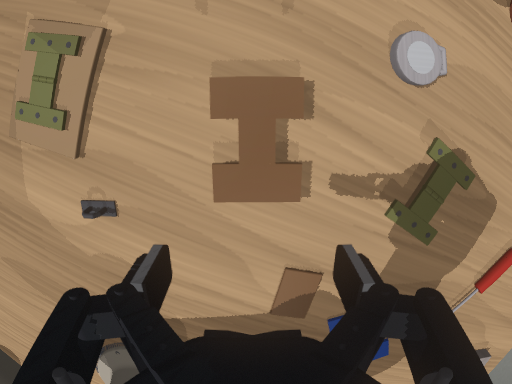

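The wrist view shows the sheet as a clean H with corners at about (210,77), (303,77), (302,201) and (213,202), and its shadow to the right. The plain small rectangle at (297,290) is a decoy. I'll use the corner pixels, and re-measure the hinges in this frame as a cross-check.

```bash
python3 - <<'E'
from h import *
import pickle
p=pickle.load(open('w1.pkl','rb')); f=np.load('w1.npy')
w=onplane('wrist',[[210,77],[303,77],[302,201.5],[213,202]],.024,p)
c=w.mean(0); ax=(w[0]+w[1]-w[2]-w[3])/2; ay=(w[0]+w[3]-w[1]-w[2])/2; yaw=np.arctan2(ax[1],ax[0])
print(c,yaw,np.linalg.norm(ax),np.linalg.norm(ay))
wn=onplane('wrist',[[238.5,140],[275.5,140]],.024,p); print('waist',wn.mean(0),np.linalg.norm(wn[0]-wn[1]))
for z in(.02,.026): print([ (b['c'],b['yaw'],b['size']) for b in blobs('wrist',f,'olive',z,p)])
E
```

```text
[ 0.51342042 -0.01649123] 0.4023717266483482 0.1399340916189683 0.10045172910604336
waist [ 0.51437304 -0.01587796] 0.039983319375515115
[(array([ 0.5438, -0.259 ]), 2.987, array([0.1211, 0.0921], dtype=float32))]
[(array([ 0.544 , -0.2541]), 2.987, array([0.1188, 0.0904], dtype=float32))]
```

```bash
python3 - <<'E'
from h import *
import pickle
p=pickle.load(open('w1.pkl','rb')); f=np.load('w1.npy')
h,s,v=cv2.split(cv2.cvtColor(f,cv2.COLOR_RGB2HSV)); print(h[75,45],s[75,45],v[75,45],h[75,20],s[75,20])
import h as H
H.mask=lambda img,k:(lambda x:((x[:,:,0]>=24)&(x[:,:,0]<=50)&(x[:,:,1]>75)&(x[:,:,2]<170)).astype(np.uint8)*255)(cv2.cvtColor(img,cv2.COLOR_RGB2HSV))
print('wrist',[(b['c'],b['yaw'],b['size']) for b in H.blobs('wrist',f,'olive',.02,p)])
fs=cams.grab_frame('side')
print('side',[(b['c'],b['yaw'],b['size'],b['px']) for b in H.blobs('side',fs,'olive',.02)])
# grasp sheet
x,y,yaw=.5138,-.0163,.402
env.reach([x,y,.07],down(yaw))
hit=env.move_l([x,y,.010],.08,until_force=8); print('hit',hit,current_eef_pos())
gripper_to(.02); print('gap',current_finger_gap(),current_grip_force())
env.move_l([x,y,.09],.12)
print('gap',current_finger_gap(),current_grip_force(),current_eef_pos(),current_clock())
cv2.imwrite('pics/w2.png',np.hstack([cams.grab_frame('wrist'),cams.grab_frame('side')[60:300,100:388].repeat(1,0)] if 0 else [cams.grab_frame('wrist')])[:,:,::-1])
cv2.imwrite('pics/s2.png',cv2.resize(cams.grab_frame('side')[60:280,140:400],None,fx=3,fy=2.7)[:,:,::-1])
E
```

```text
31 89 115 16 95
wrist [(array([ 0.5443, -0.2552]), 2.987, array([0.1212, 0.0949], dtype=float32)), (array([0.4947, 0.2677]), 0.118, array([0.1192, 0.0932], dtype=float32))]
side [(array([0.4923, 0.272 ]), 0.114, array([0.1212, 0.0952], dtype=float32), array([210., 242.])), (array([ 0.5443, -0.259 ]), 2.985, array([0.1236, 0.0999], dtype=float32), array([267., 152.]))]
hit False [ 0.51412458 -0.01639837  0.01045195]
gap 0.0381243697513126 60.52812337875366
gap 0.03798798090454347 60.233556032180786 [ 0.51336765 -0.01617726  0.08929019] 4.9417
```

View pics/w2.png

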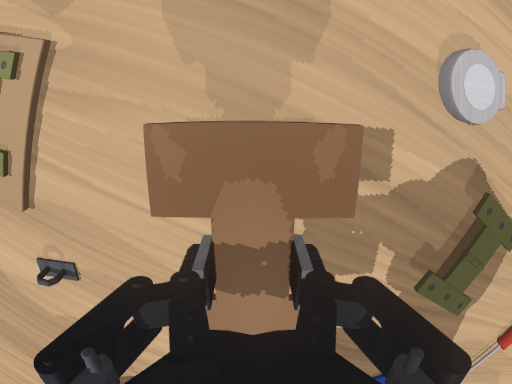

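View pics/s2.png

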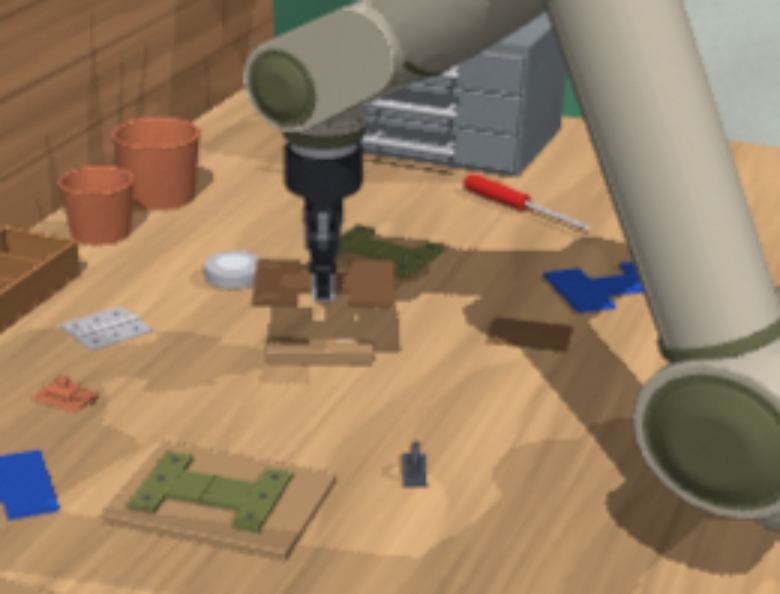

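The sheet is held level and centred between the fingers: its front edge is at row 122 and the waist sits between the pads at columns 211–293. Next I hover short of the bottom hinge for one close look.

```bash
sed -i "s/m=(h>=27)&(h<=50)&(s>90)&(v<150)&(v>25)/m=(h>=24)\&(h<=50)\&(s>75)\&(v<170)/" h.py; python3 - <<'E'
from h import *
u=np.array([np.cos(.117),np.sin(.117)]); c=np.array([.492,.267])
a=c-.14*u
env.reach([*a,.15],down(.117)); p=cams.camera_params('wrist'); f=cams.grab_frame('wrist')
for b in blobs('wrist',f,'olive',.02,p): print(b)
print(current_eef_pos(),current_clock(),current_finger_gap())
cv2.imwrite('pics/w3.png',f[:,:,::-1])
E
```

```text
{'c': array([0.4795, 0.2674]), 'yaw': 0.114, 'size': array([0.0902, 0.089 ], dtype=float32), 'area': 0.00462, 'px': array([250.,  57.])}
[0.35360608 0.25010263 0.14974275] 6.3 0.03801531640641532
```

View pics/w3.png

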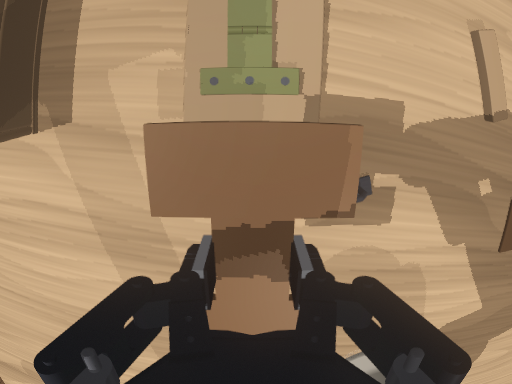

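The near leaf of the bottom hinge is visible at rows 67–95, columns 200–299. Its near edge plus 60 mm puts the centre at (0.494, 0.269), which agrees with the earlier wrist estimate. Placing the sheet.

```bash
python3 - <<'E'
from h import *
x,y,yaw=.4938,.2683,.116
env.reach([x,y,.06],down(yaw)); env.move_l([x,y,.024],.08); env.pause(.2)
hit=env.move_l([x,y,.0112],.02,until_force=4); print(hit,current_eef_pos(),current_wrist_force())
gripper_to(.065); print(current_finger_gap()); env.pause(.4)
env.move_l([x,y,.06],.06); 
env.move_l([x-.06,y,.2],.2); p=cams.camera_params('wrist'); f=cams.grab_frame('wrist')
print(current_clock()); cv2.imwrite('pics/w4.png',f[:,:,::-1])
for b in blobs('wrist',f,'brown',.026,p): print(b)
E
```

```text
True [0.4940225  0.26840329 0.01876385] [-1.47945958 -1.10154288  6.95069455]
0.06517565383844319
10.7917
{'c': array([-0.1813,  0.8517]), 'yaw': 2.637, 'size': array([0.2618, 0.0639], dtype=float32), 'area': 0.00942, 'px': array([  6., 369.])}
{'c': array([ 0.1821, -0.2276]), 'yaw': 1.883, 'size': array([0.1681, 0.0429], dtype=float32), 'area': 0.0043, 'px': array([481., 327.])}
{'c': array([ 0.4908, -0.0157]), 'yaw': 1.289, 'size': array([0.2595, 0.138 ], dtype=float32), 'area': 0.01487, 'px': array([455., 158.])}
{'c': array([0.4925, 0.2639]), 'yaw': 0.101, 'size': array([0.1387, 0.1066], dtype=float32), 'area': 0.01056, 'px': array([264., 113.])}
```

View pics/w4.png

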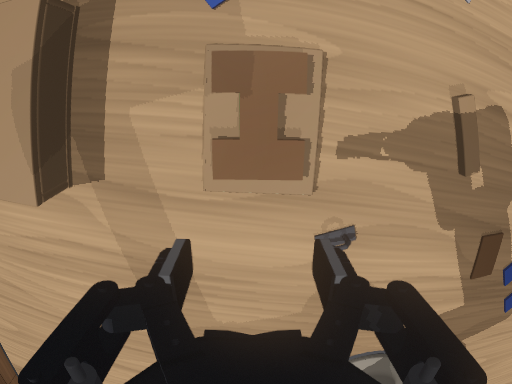

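The sheet lies on the lower hinge, which it covers completely, with corners at about (211,51), (313,52), (308,180) and (211,180). The fingertips touched the waist 6 mm early, so I'll hold the top hinge nearer the tips. Now a close look at it, then the grasp.

```bash
python3 - <<'E'
from h import *
import pickle
p=cams.camera_params('wrist')
w=onplane('wrist',[[211,51],[313,52],[308,180],[211,180]],.026,p); ax=(w[0]+w[1]-w[2]-w[3])/2
print('sheet',w.mean(0),np.arctan2(ax[1],ax[0]),np.linalg.norm(ax))
env.reach([.48,-.245,.2],down(-.158)); p=cams.camera_params('wrist'); f=cams.grab_frame('wrist')
bs=[b for b in blobs('wrist',f,'olive',.026,p) if abs(b['size'][0]-.12)<.006 and abs(b['size'][1]-.09)<.006]
print(bs); cv2.imwrite('pics/w5.png',f[:,:,::-1])
if len(bs)==1:
    (x,y),yaw=bs[0]['c'],bs[0]['yaw']-np.pi
    if np.hypot(x-.542,y+.256)<.008 and abs(yaw+.158)<.05:
        env.reach([x,y,.07],down(yaw))
        print(env.move_l([x,y,.015],.08,until_force=8),current_eef_pos())
        gripper_to(.02); print('gap',current_finger_gap(),current_grip_force())
        env.move_l([x,y,.10],.1); print('gap',current_finger_gap(),current_eef_pos(),current_wrist_force())
        cv2.imwrite('pics/w6.png',cams.grab_frame('wrist')[:,:,::-1])
print(current_clock())
E
```

```text
sheet [0.49332569 0.26590217] 0.10258526378869282 0.14050033231962092
[{'c': array([ 0.5427, -0.2538]), 'yaw': 2.986, 'size': array([0.1193, 0.0891], dtype=float32), 'area': 0.00696, 'px': array([253., 112.])}]
False [ 0.54293338 -0.25394778  0.01530333]
gap 0.03806442145396091 61.23749613761902
gap 0.03788204291739823 [ 0.54233851 -0.25353337  0.09917937] [-0.18696139 -0.89091999 -3.62145925]
15.5833
```

The hinge is held (gap 38 mm, about 3.5 N of weight). Placing it.

```bash
python3 - <<'E'
from h import *
x,y,yaw=.4936,.267,.11
env.reach([x,y,.11],down(yaw)); env.move_l([x,y,.036],.08); env.pause(.3); print(current_finger_gap())
hit=env.move_l([x,y,.0215],.02,until_force=4); print(hit,current_eef_pos(),current_wrist_force())
gripper_to(.065); print(current_finger_gap()); env.pause(.4)
env.move_l([x,y,.08],.06)
env.move_l([x-.06,y,.2],.2); p=cams.camera_params('wrist'); f=cams.grab_frame('wrist')
print(current_clock()); cv2.imwrite('pics/w7.png',f[:,:,::-1])
print(blobs('wrist',f,'olive',.034,p))
E
```

```text
0.038014306719960485
True [0.49353108 0.26701861 0.02473241] [-0.45589693 -0.2649936   5.21797448]
0.06479023873910957
22.1417
[{'c': array([0.4936, 0.2662]), 'yaw': 0.104, 'size': array([0.1192, 0.0892], dtype=float32), 'area': 0.00693, 'px': array([259., 115.])}]
```

View pics/w7.png

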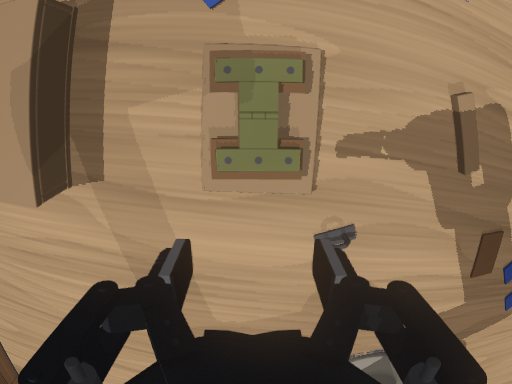

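The top hinge sits centred on the sheet at about pixel (259,115), at (0.4936, 0.2662) with yaw 0.104 and the right size for lying level. The sheet margin around it is even. Handing in.

```bash
python3 -c "
from plant import *
print(env.finish_job())"
```

```text
the job is handed in; nothing more can be done
None
```

I handed the job in after about 22 s: the sheet is on the lower hinge and the other olive hinge is stacked on it, lined up within a few millimetres by the wrist camera, though the lower hinge is now covered, so I couldn't check it directly, and the simulator gave no verdict.

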